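# Put the china jars out on the display rack in order

### The job

Move the four lidded china jars from the carrying rack into the pockets of the empty dark display rack, one jar to each pocket, standing upright, in the same order counted from the red knob: the jar nearest the carrying rack's red knob goes in the pocket nearest the display rack's red knob, and so on. Never tip a jar over, and do not disturb the coffee cup and the figurine.

Things in the scene. Friction and masses are not known exactly. Their poses are not given: they have to be found in the camera images.
- jar_blue_center (a point): Loose white china jar with a blue lid (fixed on) and blue band: straight round body 46 mm across (lid rim 49 mm, at 54 to 58 mm height), 77 mm high to the top of its lid knob, 0.11 to 0.23 kg. This point is on its axis, 38.5 mm above its underside; z is up, the yaw means nothing.
- jar_green_center (a point): Loose white china jar with a green lid (fixed on) and green band: straight round body 46 mm across (lid rim 49 mm, at 54 to 58 mm height), 77 mm high to the top of its lid knob, 0.11 to 0.23 kg. This point is on its axis, 38.5 mm above its underside; z is up, the yaw means nothing.
- jar_yellow_center (a point): Loose white china jar with a yellow lid (fixed on) and yellow band: straight round body 46 mm across (lid rim 49 mm, at 54 to 58 mm height), 77 mm high to the top of its lid knob, 0.11 to 0.23 kg. This point is on its axis, 38.5 mm above its underside; z is up, the yaw means nothing.
- jar_black_center (a point): Loose white china jar with a black lid (fixed on) and black band: straight round body 46 mm across (lid rim 49 mm, at 54 to 58 mm height), 77 mm high to the top of its lid knob, 0.11 to 0.23 kg. This point is on its axis, 38.5 mm above its underside; z is up, the yaw means nothing.
- mat_blue: Fixed round blue mat, 68 mm across, 3 mm thick, in a pocket of the carrying rack (the pale wooden one, built like the display rack, with pockets 78 mm apart); the blue-lidded jar stands on it at the start. Origin at the centre of its underside, 8 mm above the table; its y axis points along the carrying rack towards that rack's red-knobbed end, z is up.
- mat_green: Fixed round green mat, 68 mm across, 3 mm thick, in a pocket of the carrying rack (the pale wooden one, built like the display rack, with pockets 78 mm apart); the green-lidded jar stands on it at the start. Origin at the centre of its underside, 8 mm above the table; its y axis points along the carrying rack towards that rack's red-knobbed end, z is up.
- mat_yellow: Fixed round yellow mat, 68 mm across, 3 mm thick, in a pocket of the carrying rack (the pale wooden one, built like the display rack, with pockets 78 mm apart); the yellow-lidded jar stands on it at the start. Origin at the centre of its underside, 8 mm above the table; its y axis points along the carrying rack towards that rack's red-knobbed end, z is up.
- mat_black: Fixed round black mat, 68 mm across, 3 mm thick, in a pocket of the carrying rack (the pale wooden one, built like the display rack, with pockets 78 mm apart); the black-lidded jar stands on it at the start. Origin at the centre of its underside, 8 mm above the table; its y axis points along the carrying rack towards that rack's red-knobbed end, z is up.
- display: Fixed display rack, dark brown rims with grey pocket floors, empty at the start: a row of four square open pockets along its y axis, centres at y = -117, -39, 39 and 117 mm, x = 0. Each pocket is 70 mm square inside; pocket floor 8 mm and rims (8 mm thick) 18 mm above the table. Origin at the rack's centre at table height; z is up, x is across the row. A jar standing in a pocket has its point 46.5 mm above the table.
- red_knob: Fixed red ball knob, 26 mm across, its top 43 mm above the table, at one end of the display rack (y = +188 or -188 mm in the rack's frame, it varies; a white knob is on the other end). It marks that rack's red end, 71 mm from the nearest pocket's centre. Origin on its axis, 12 mm above the table.
- coffee_cup: Bystander, loose: open brown card-coloured cup, 72 mm across the rim, 90 mm high; origin at the centre of its underside.
- figurine: Bystander, loose: terracotta-coloured figurine, 60 mm across the foot, 92 mm high; origin at the centre of its underside.

How it is judged (in metres and radians):
At the end, for the whole second after the job is handed in: Every jar stands upright (0.1 rad) on a display pocket's floor (height 5 mm), within 15 mm of the pocket's centre across and along the row; from the red knob the jars come in the order that their mats have from the carrying rack's red knob; all released and at rest (((y of each of mat_green, mat_yellow, mat_black in the frame of mat_blue below 0 m and horizontal distance between jar_blue_center and red_knob between 0.056 and 0.086 m) or (y of mat_green in the frame of mat_blue above 0 m and y of each of mat_yellow, mat_black in the frame of mat_blue below 0 m and horizontal distance between jar_blue_center and red_knob between 0.134 and 0.164 m) or (y of each of mat_green, mat_black in the frame of mat_blue below 0 m and y of mat_yellow in the frame of mat_blue above 0 m and horizontal distance between jar_blue_center and red_knob between 0.134 and 0.164 m) or (y of each of mat_green, mat_yellow in the frame of mat_blue above 0 m and y of mat_black in the frame of mat_blue below 0 m and horizontal distance between jar_blue_center and red_knob between 0.212 and 0.242 m) or (y of each of mat_green, mat_yellow in the frame of mat_blue below 0 m and y of mat_black in the frame of mat_blue above 0 m and horizontal distance between jar_blue_center and red_knob between 0.134 and 0.164 m) or (y of each of mat_green, mat_black in the frame of mat_blue above 0 m and y of mat_yellow in the frame of mat_blue below 0 m and horizontal distance between jar_blue_center and red_knob between 0.212 and 0.242 m) or (y of mat_green in the frame of mat_blue below 0 m and y of each of mat_yellow, mat_black in the frame of mat_blue above 0 m and horizontal distance between jar_blue_center and red_knob between 0.212 and 0.242 m) or (y of each of mat_green, mat_yellow, mat_black in the frame of mat_blue above 0 m and horizontal distance between jar_blue_center and red_knob between 0.29 and 0.32 m)) and x of jar_blue_center in the frame of display between -0.015 and 0.015 m and y of jar_blue_center in the frame of display between -0.135 and 0.135 m and z of jar_blue_center in the frame of display between 0.0415 and 0.0515 m and angle between each of jar_blue_center, jar_green_center, jar_yellow_center, jar_black_center's own z axis and vertical below 0.1 rad and linear speed of each of jar_blue, jar_green, jar_yellow, jar_black below 0.02 m/s and ((y of each of mat_blue, mat_yellow, mat_black in the frame of mat_green below 0 m and horizontal distance between jar_green_center and red_knob between 0.056 and 0.086 m) or (y of mat_blue in the frame of mat_green above 0 m and y of each of mat_yellow, mat_black in the frame of mat_green below 0 m and horizontal distance between jar_green_center and red_knob between 0.134 and 0.164 m) or (y of each of mat_blue, mat_black in the frame of mat_green below 0 m and y of mat_yellow in the frame of mat_green above 0 m and horizontal distance between jar_green_center and red_knob between 0.134 and 0.164 m) or (y of each of mat_blue, mat_yellow in the frame of mat_green above 0 m and y of mat_black in the frame of mat_green below 0 m and horizontal distance between jar_green_center and red_knob between 0.212 and 0.242 m) or (y of each of mat_blue, mat_yellow in the frame of mat_green below 0 m and y of mat_black in the frame of mat_green above 0 m and horizontal distance between jar_green_center and red_knob between 0.134 and 0.164 m) or (y of each of mat_blue, mat_black in the frame of mat_green above 0 m and y of mat_yellow in the frame of mat_green below 0 m and horizontal distance between jar_green_center and red_knob between 0.212 and 0.242 m) or (y of mat_blue in the frame of mat_green below 0 m and y of each of mat_yellow, mat_black in the frame of mat_green above 0 m and horizontal distance between jar_green_center and red_knob between 0.212 and 0.242 m) or (y of each of mat_blue, mat_yellow, mat_black in the frame of mat_green above 0 m and horizontal distance between jar_green_center and red_knob between 0.29 and 0.32 m)) and x of jar_green_center in the frame of display between -0.015 and 0.015 m and y of jar_green_center in the frame of display between -0.135 and 0.135 m and z of jar_green_center in the frame of display between 0.0415 and 0.0515 m and ((y of each of mat_blue, mat_green, mat_black in the frame of mat_yellow below 0 m and horizontal distance between jar_yellow_center and red_knob between 0.056 and 0.086 m) or (y of mat_blue in the frame of mat_yellow above 0 m and y of each of mat_green, mat_black in the frame of mat_yellow below 0 m and horizontal distance between jar_yellow_center and red_knob between 0.134 and 0.164 m) or (y of each of mat_blue, mat_black in the frame of mat_yellow below 0 m and y of mat_green in the frame of mat_yellow above 0 m and horizontal distance between jar_yellow_center and red_knob between 0.134 and 0.164 m) or (y of each of mat_blue, mat_green in the frame of mat_yellow above 0 m and y of mat_black in the frame of mat_yellow below 0 m and horizontal distance between jar_yellow_center and red_knob between 0.212 and 0.242 m) or (y of each of mat_blue, mat_green in the frame of mat_yellow below 0 m and y of mat_black in the frame of mat_yellow above 0 m and horizontal distance between jar_yellow_center and red_knob between 0.134 and 0.164 m) or (y of each of mat_blue, mat_black in the frame of mat_yellow above 0 m and y of mat_green in the frame of mat_yellow below 0 m and horizontal distance between jar_yellow_center and red_knob between 0.212 and 0.242 m) or (y of mat_blue in the frame of mat_yellow below 0 m and y of each of mat_green, mat_black in the frame of mat_yellow above 0 m and horizontal distance between jar_yellow_center and red_knob between 0.212 and 0.242 m) or (y of each of mat_blue, mat_green, mat_black in the frame of mat_yellow above 0 m and horizontal distance between jar_yellow_center and red_knob between 0.29 and 0.32 m)) and x of jar_yellow_center in the frame of display between -0.015 and 0.015 m and y of jar_yellow_center in the frame of display between -0.135 and 0.135 m and z of jar_yellow_center in the frame of display between 0.0415 and 0.0515 m and ((y of each of mat_blue, mat_green, mat_yellow in the frame of mat_black below 0 m and horizontal distance between jar_black_center and red_knob between 0.056 and 0.086 m) or (y of mat_blue in the frame of mat_black above 0 m and y of each of mat_green, mat_yellow in the frame of mat_black below 0 m and horizontal distance between jar_black_center and red_knob between 0.134 and 0.164 m) or (y of each of mat_blue, mat_yellow in the frame of mat_black below 0 m and y of mat_green in the frame of mat_black above 0 m and horizontal distance between jar_black_center and red_knob between 0.134 and 0.164 m) or (y of each of mat_blue, mat_green in the frame of mat_black above 0 m and y of mat_yellow in the frame of mat_black below 0 m and horizontal distance between jar_black_center and red_knob between 0.212 and 0.242 m) or (y of each of mat_blue, mat_green in the frame of mat_black below 0 m and y of mat_yellow in the frame of mat_black above 0 m and horizontal distance between jar_black_center and red_knob between 0.134 and 0.164 m) or (y of each of mat_blue, mat_yellow in the frame of mat_black above 0 m and y of mat_green in the frame of mat_black below 0 m and horizontal distance between jar_black_center and red_knob between 0.212 and 0.242 m) or (y of mat_blue in the frame of mat_black below 0 m and y of each of mat_green, mat_yellow in the frame of mat_black above 0 m and horizontal distance between jar_black_center and red_knob between 0.212 and 0.242 m) or (y of each of mat_blue, mat_green, mat_yellow in the frame of mat_black above 0 m and horizontal distance between jar_black_center and red_knob between 0.29 and 0.32 m)) and x of jar_black_center in the frame of display between -0.015 and 0.015 m and y of jar_black_center in the frame of display between -0.135 and 0.135 m and z of jar_black_center in the frame of display between 0.0415 and 0.0515 m); the robot touches nothing.
It fails at once if a jar is tipped over (more than 45 degrees) (angle between any of jar_blue_center, jar_green_center, jar_yellow_center, jar_black_center's own z axis and vertical above 0.785 rad).
It fails at once if the coffee cup or figurine is shifted by more than 30 mm (distance of any of coffee_cup, figurine from where it was at the start of the episode above 0.03 m).
It also fails if it takes over 112 s, if anything falls off the work surface, if the arm or the gripper's body presses on something with over 40 N, if the wrist force passes 120 N, or if a joint passes its speed limit or range.

### The arm

A 7-joint arm with a two-finger parallel gripper is mounted at the origin on the work surface. World frame = base frame: x ahead of the robot, y to its left, z up, the work surface at z = 0. Lengths are in mm, angles in rad, forces in N, time in s.
With the tool pointing down it reaches from about 425 to 1025 mm from the base axis. Payload 3.6 kg.
Tool frame: the origin (TCP) lies midway between the tips of the shut fingers; the grasp point (between the pads) lies 19 mm behind it (pinch_z is the distance from the TCP to the grasp point, in mm); z points along the fingers, y is the direction in which the jaws open and shut (so a half turn about z gives the same grasp; the last joint's range is limited). The gripper opens to 85 mm and grips with 20 to 120 N. Pads are 22 mm wide; open, the fingers measure 114 mm over their backs; the gripper's body (76 mm by 85 mm) begins 54 mm behind the grasp point. The pads swing forward as they close: fully open they stand 13 mm farther back than shut.
Start: joints at [-1.323, 0.591, 0.048, 1.609, -0.033, 0.943, -0.034], TCP at [243.004, 683.066, 231.302] pointing down, gripper open.
Joint ranges: [-2.69, 2.69], [-0.47, 2.24], [-1.27, 1.36], [0.19, 2.51], [-1.53, 4.68], [0.08, 2.07], [-3.09, 3.09]. Speed limits (rad/s): [2.57, 2.57, 3.14, 3.14, 3.14, 3.14, 3.14].

### API

Orientations are given as a unit quaternion [x, y, z, w].
In Python, from cell import * gives the robot as it stands.
- The arm moves only by the shell command python3 -m handwheel 'ROWS' [OPENING] [FORCE]. ROWS is JSON, a list that holds one entry, the list of rows, each a list of 6 numbers: the shift along the tool's x, y, z as a fraction of full scale, then the turn, a rotation vector about the tool's x, y, z as a fraction of full scale. A call has 1 to 10 rows; each row is the pose to reach, as a shift and turn from the pose commanded when the call began, along the tool's axes at that moment; what a row does not reach only later rows make up. Full scale, the value 1, is 0.3 m for a shift and 60 degrees for a turn. A row lasts 1/8 s, in which the tool goes at most 62.5 mm and 10.7 degrees, less where a joint would pass 70% of its speed; a pose out of reach is approached as far as the arm can. A call with a number of a shift or a turn outside -1 to 1 is refused whole. A call with a gripper value outside its range is refused whole. OPENING is the opening, from -1 (shut) to 1 (fully open), set as the call begins (- or left out, the last holds). The fingers move at their own pace and stop on an object; FORCE is the grip in N (left out, the last holds). Time passes only in rows, so rows that repeat a pose let the fingers close. It gives the time, the measured TCP pose, the force and the opening at its end, in the units of the state.
- observe(): the state, without advancing time (a new reading comes with each control period).
- grab_frame(name): name is "scene" or "top" or "wrist"; returns the picture (400x640x3 uint8, red, green, blue); there is no depth.
- calibration(name): a dict with "fx", "fy", "cx", "cy" (pixels), "position" and "rotation" of the camera in the world; the wrist camera has in their place "tool_from_camera" (4x4, takes a point from camera to tool coordinates, whose origin is the TCP and whose axes are the flange's). Camera axes: x right, y down, z forward; pixel columns grow to the right and rows downward; lengths in mm; the calibration is good to about 2 mm. A picture is of the moment at which its call begins: read the wrist's pose just before it. calibration takes no time and is no camera call.
- finish_job(): hands the job in, once; it reports no verdict.
The state is a dict: "clock": time; "q": joint angles; "qd": joint speeds; "effort": joint torques, N m; "tcp_pos": TCP position; "orientation": TCP orientation; "ft_force": force on the tool from outside, world axes, zero at the start; "torque": the same for the moment, N m; "finger_gap": opening from 0.0 (shut) to 1.0 (fully open).
Only numpy, scipy, OpenCV 4.12 (cv2) and the standard library are available. Lean on these libraries where they do the work, as an engineer would, in place of code of your own. Each camera call takes 0.05 s, during which the arm holds its last target. There are 200 camera calls.

## Working session

There is one attempt and no reset: what is moved stays moved. The work goes in short steps, Python scripts to look and compute and a shell command to move; the robot and the scene stay as the last step left them, time stands still between calls to the robot, and variables do not carry over. Pictures are saved under pics/ and viewed, about 12 in all and at most 16, crops included, and the job is handed in when it is done.

```bash
mkdir -p pics; ls; python3 - <<'E'
from cell import *
import cv2
print(observe())
for n in ["scene","top"]:
    im=grab_frame(n); cv2.imwrite(f"pics/{n}0.png",im[:,:,::-1]); print(n,calibration(n))
print(calibration("wrist"))
E
```

```text
pics
{'clock': 0.0, 'q': array([-1.32249056,  0.59212418,  0.04825383,  1.60984241, -0.03329491,
        0.94272486, -0.0337086 ]), 'qd': array([ 0.00010856,  0.0001011 ,  0.00113375, -0.00056198,  0.00125498,
        0.00061052, -0.00091294]), 'effort': array([-4.17030406e-04, -5.48702037e+01,  1.54623482e+00, -1.98120350e+01,
        9.30328737e-03,  8.91963544e-03, -2.89049680e-06]), 'tcp_pos': array([242.69656487, 682.27367276, 230.12860101]), 'orientation': array([ 1.70016551e-01,  9.85440539e-01, -1.13876850e-03, -1.41922935e-04]), 'ft_force': array([-0.46104097, -0.14556002, -0.46550605]), 'torque': array([0.041196  , 0.01218516, 0.03098845]), 'finger_gap': 1.0014971934408583}
scene {'fx': 407.88055611453206, 'fy': 407.88055611453206, 'cx': 328.46185688068005, 'cy': 204.01961749521126, 'position': array([ 930.36631695, -680.22445189,  656.29807555]), 'rotation': array([ 0.87125433,  0.21552093, -0.09424175, -0.43079591])}
top {'fx': 377.1641562633034, 'fy': 377.1641562633034, 'cx': 317.79366434207725, 'cy': 203.16188751107717, 'position': array([ 343.6502086 ,    4.24032228, 1157.79520539]), 'rotation': array([-0.68451302,  0.72121154, -0.07642972,  0.07385349])}
{'fx': 293.8694738548959, 'fy': 293.8694738548959, 'cx': 321.72106544638183, 'cy': 202.62058685168205, 'tool_from_camera': array([[ 7.66267242e-05, -9.60705896e-01, -2.77568327e-01,
         7.08428674e+01],
       [ 9.99999994e-01,  5.20230753e-05,  9.60046448e-05,
         3.63578111e-01],
       [-7.77922704e-05, -2.77568332e-01,  9.60705894e-01,
        -1.42815131e+02],
       [ 0.00000000e+00,  0.00000000e+00,  0.00000000e+00,
         1.00000000e+00]])}
```

View pics/top0.png

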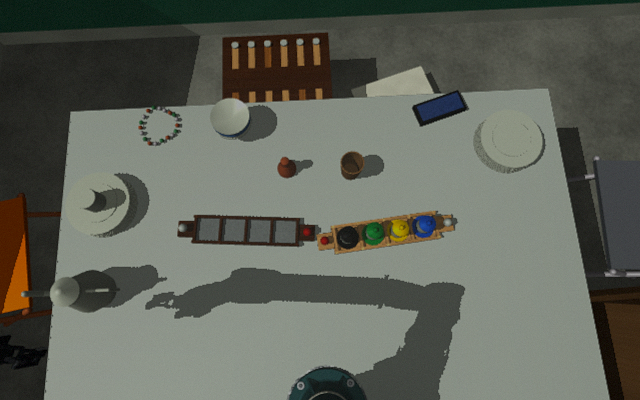

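View pics/scene0.png

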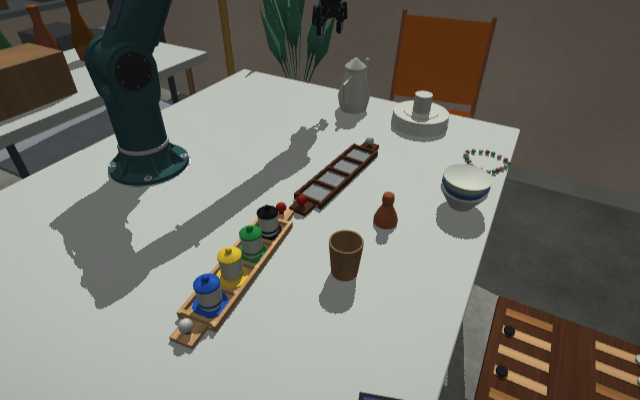

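The top view shows the display rack at cols 180–315, row ~230, with its red knob on the right at (307,232). The carrying rack's red knob is on the left at (324,241), and from it the jars run black (347,237), green (374,233), yellow (400,229), blue (425,225). The figurine is at (287,167) and the cup at (351,164).

```bash
cat > h.py <<'E'
from cell import *
import numpy as np, cv2, json
from scipy.spatial.transform import Rotation as R
def cam(name):
    c=calibration(name); K=(c["fx"],c["fy"],c["cx"],c["cy"])
    if name=="wrist":
        s=observe(); T=np.array(c["tool_from_camera"]); Rt=R.from_quat(s["orientation"]).as_matrix()
        return K,Rt@T[:3,:3],Rt@T[:3,3]+s["tcp_pos"]
    r=np.array(c["rotation"]); M=R.from_quat(r).as_matrix() if r.size==4 else r
    return K,M,np.array(c["position"])
def ray(cm,u,v,z):
    K,M,p=cm; d=M@np.array([(u-K[2])/K[0],(v-K[3])/K[1],1]); return p+d*(z-p[2])/d[2]
def proj(cm,P):
    K,M,p=cm; q=M.T@(np.array(P)-p); return np.array([K[0]*q[0]/q[2]+K[2],K[1]*q[1]/q[2]+K[3]])
def shift(target,yaw=None):
    """rows values (fractions) to bring TCP to target (mm), given jaw (tool y) yaw wanted, rad"""
    s=observe(); Rt=R.from_quat(s["orientation"])
    d=Rt.inv().apply(np.array(target)-s["tcp_pos"])/300
    if yaw is None: return d.round(3)
    y=Rt.as_matrix()[:,1]; cur=np.arctan2(y[1],y[0])
    t=(yaw-cur+np.pi/2)%np.pi-np.pi/2
    c,si=np.cos(yaw),np.sin(yaw)
    cands=[]
    for sg in (1,-1):
        yy=np.array([c,si,0])*sg; zz=np.array([0,0,-1.]); xx=np.cross(yy,zz)
        cands.append((Rt.inv()*R.from_matrix(np.c_[xx,yy,zz])).as_rotvec())
    rv=min(cands,key=np.linalg.norm)/np.radians(60)
    return d.round(3),rv.round(3)
E
python3 - <<'E'
from h import *
im=cv2.imread("pics/top0.png"); hsv=cv2.cvtColor(im,cv2.COLOR_BGR2HSV); cm=cam("top")
H,S,V=[hsv[...,i].astype(int) for i in range(3)]
box=np.zeros(H.shape,bool); box[200:262,170:470]=1
ms={"red":((H<6)|(H>172))&(S>150),"green":(H>45)&(H<80)&(S>120),"yellow":(H>22)&(H<35)&(S>170),"blue":(H>100)&(H<128)&(S>150),"dark":(V<35)&(S<110)}
for k,m in ms.items():
    n,l,st,c=cv2.connectedComponentsWithStats((m&box).astype(np.uint8))
    for i in range(1,n):
        if st[i,4]>25: print(k,c[i].round(1),st[i],ray(cm,*c[i],{"red":32}.get(k,70)).round(0))
for nm,u,v,z in [("wht",184,228,30),("silver",449,223,30),("fig",287,170,20),("cup",351,164,60)]: print(nm,ray(cm,u,v,z).round(0))
cs=cam("scene");print("scene red",ray(cs,301,199,30).round(),ray(cs,281,209,30).round(),"blk knob",ray(cs,267,210,86),"blue",ray(cs,207,278,86))
y=R.from_quat(observe()["orientation"]).as_matrix(); print(y.round(2))
E
```

```text
red [306.5 231.5] [303 228   8   8  52] [502.  32.  32.]
red [324.4 240.2] [321 237   8   8  49] [473. -20.  32.]
green [373.3 233. ] [362 222  22  23 351] [ 482. -162.   70.]
yellow [398.3 229.5] [387 219  22  23 340] [ 488. -235.   70.]
blue [424.5 225.2] [413 216  23  21 326] [ 497. -313.   70.]
dark [190.  226.6] [187 223   7   8  37] [528. 370.  70.]
dark [347.9 236.8] [337 226  22  23 327] [475. -88.  70.]
wht [532. 401.  30.]
silver [ 505. -399.   30.]
fig [701.  85.  20.]
cup [ 697. -113.   60.]
scene red [501.  32.  30.] [478. -27.  30.] blk knob [ 493.37195086 -103.13274511   86.        ] blue [ 509.67498849 -322.88141682   86.        ]
[[-0.94  0.34 -0.  ]
 [ 0.34  0.94 -0.  ]
 [-0.   -0.   -1.  ]]
```

```bash
python3 -m handwheel '[[[-0.985,-0.895,0,0,0,0.55],[-0.985,-0.895,0,0,0,0.55],[-0.985,-0.895,0,0,0,0.55],[-0.985,-0.895,0,0,0,0.55],[-0.985,-0.895,0,0,0,0.55],[-0.985,-0.895,0,0,0,0.55],[-0.985,-0.895,0,0,0,0.55],[-0.985,-0.895,0,0,0,0.55]]]' 1; python3 -c "
from h import *
print(shift([500,60,230],np.radians(4.8)))"
```

```text
clock: 1.1
tcp_pos: [432.5, 328.3, 231.2]
orientation: [0.445, 0.895, -0.001, 0.0]
ft_force: [-0.5, 0.6, 0.0]
finger_gap: 0.999
(array([-0.849, -0.36 ,  0.005]), array([-0.   ,  0.001,  0.539]))
```

```bash
python3 -m handwheel '[[[-0.85,-0.36,0.005,0,0,0.54],[-0.85,-0.36,0.005,0,0,0.54],[-0.85,-0.36,0.005,0,0,0.54],[-0.85,-0.36,0.005,0,0,0.54],[-0.85,-0.36,0.005,0,0,0.54],[-0.85,-0.36,0.005,0,0,0.54],[-0.85,-0.36,0.005,0,0,0.54]]]'; python3 -c "
from h import *
np.set_printoptions(suppress=True)
cm=cam('wrist'); im=grab_frame('wrist'); cv2.imwrite('pics/w1.png',im[:,:,::-1]); np.savez('w1.npz',K=cm[0],M=cm[1],p=cm[2])
print(shift([488,-160,230],np.radians(4.8)))"
```

```text
clock: 1.98
tcp_pos: [500.3, 65.5, 229.5]
orientation: [0.674, 0.739, 0.0, -0.001]
ft_force: [0.1, 0.6, -0.2]
finger_gap: 0.998
(array([-0.745, -0.11 , -0.002]), array([-0.001, -0.001,  0.008]))
```

View pics/w1.png

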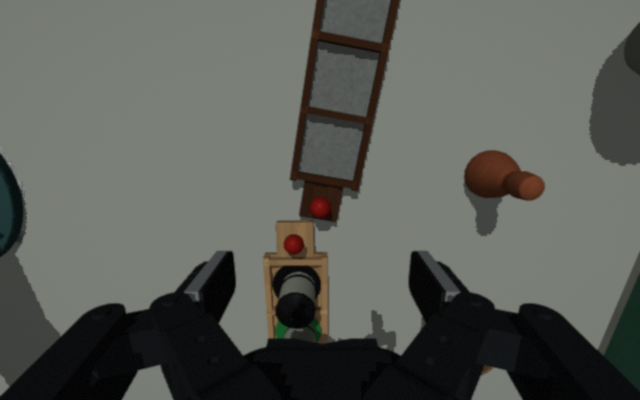

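The view shows the display rack's three red-end pockets at (331,148), (344,80) and (356,10), with its red knob at (319,207). The carrying red knob is at (293,244) and the black jar just below it. I'll measure the pockets and move on over the carrying rack.

```bash
python3 - <<'E'
from h import *
z=np.load("w1.npz"); cm=(z["K"],z["M"],z["p"])
im=cv2.imread("pics/w1.png"); hsv=cv2.cvtColor(im,cv2.COLOR_BGR2HSV)
m=((hsv[...,1]<60)&(hsv[...,2]>60)).astype(np.uint8); m[:, :285]=0; m[:,405:]=0; m[195:]=0
n,l,st,c=cv2.connectedComponentsWithStats(m)
for i in range(1,n):
    if 1500<st[i,4]<6000:
        r=cv2.minAreaRect(np.argwhere(l==i)[:,::-1].astype(np.float32)); print(st[i],c[i].round(1),ray(cm,*r[0],8).round(1), r[1])
        P=[ray(cm,*b,8)[:2].round() for b in cv2.boxPoints(r)]; print(*P)
rm=(((hsv[...,0]<6)|(hsv[...,0]>174))&(hsv[...,1]>190)&(hsv[...,2]>90)).astype(np.uint8)
n,l,st,c=cv2.connectedComponentsWithStats(rm)
for i in range(1,n):
    if st[i,4]>60: print("red",st[i],ray(cm,*c[i],30).round(1))
E
python3 -m handwheel '[[[-0.98,-0.14,0,0,0,0],[-0.98,-0.14,0,0,0,0],[-0.98,-0.14,0,0,0,0],[-0.98,-0.14,0,0,0,0],[-0.98,-0.14,0,0,0,0],[-0.98,-0.14,0,0,0,0]]]'; python3 -c "
from h import *
cm=cam('wrist'); im=grab_frame('wrist'); cv2.imwrite('pics/w2.png',im[:,:,::-1]); np.savez('w2.npz',K=cm[0],M=cm[1],p=cm[2])"
```

```text
[ 285    0   32  195 3618] [295.3  76.9] [466.7 157.3   8. ] (30.999996185302734, 193.99996948242188)
[455.  39.] [443. 254.] [476. 257.] [495.  42.]
[ 321    0   70   43 2352] [356.4  18.3] [520.1 246.4   8. ] (62.16881561279297, 43.930015563964844)
[484. 228.] [489. 270.] [556. 264.] [553. 222.]
[ 343    0   62  195 5194] [388.  124.1] [551.7 165.1   8. ] (193.99996948242188, 60.99999237060547)
[505. 260.] [571. 266.] [607.  53.] [529.  46.]
[ 310   49   68   68 3380] [342.6  82.9] [513.7 177.3   8. ] (60.19871139526367, 58.7055778503418)
[476. 148.] [483. 210.] [550. 205.] [547. 142.]
[ 300  120   63   60 2805] [330.3 150.1] [507.6  99.7   8. ] (56.34942626953125, 51.84373092651367)
[470.  70.] [476. 133.] [544. 128.] [541.  65.]
red [312 199  15  15 169] [499.2  33.2  30. ]
red [284 237  15  14 159] [469.  -18.8  30. ]
clock: 2.78
tcp_pos: [484.6, -236.5, 230.1]
orientation: [0.677, 0.736, -0.0, 0.001]
ft_force: [-0.2, -0.1, -0.0]
finger_gap: 0.999
```

View pics/w2.png

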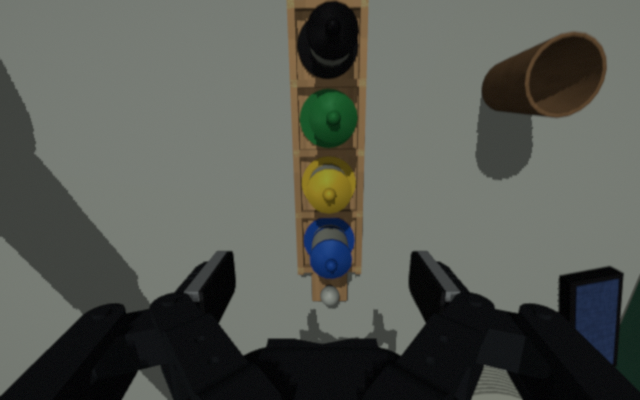

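The second wrist view shows the carrying rack upright at cols 290–368, with lid knobs near green (333,117), yellow (330,195) and blue (332,265). Black is at the top, around (333,22). The cup is well to the right.

```bash
python3 - <<'E'
from h import *
z=np.load("w2.npz"); cm=(z["K"],z["M"],z["p"])
for n,u,v in [("black",333,22),("green",333,118),("yellow",330,195),("blue",332,265)]:
    print(n,ray(cm,u,v,84).round(1))
print("silver",ray(cm,331,297,30).round(1))
# scene view triangulation of knobs
im=cv2.imread("pics/w2.png"); g=im[0:300,270:390]; cv2.imwrite("pics/w2c.png",cv2.resize(np.clip(g*2.0,0,255).astype(np.uint8),None,fx=2,fy=2,interpolation=cv2.INTER_CUBIC))
E
```

```text
black [481.7 -85.7  84. ]
green [ 489.3 -165.4   84. ]
yellow [ 493.3 -240.5   84. ]
blue [ 502.6 -319.    84. ]
silver [ 510.3 -395.2   30. ]
```

View pics/w2c.png

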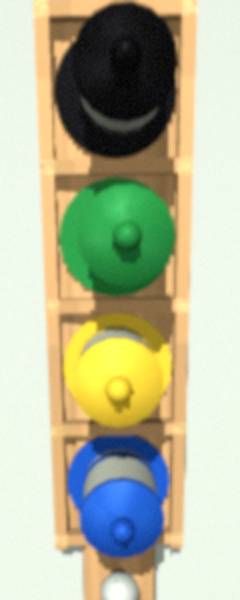

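```bash
python3 -c "
from h import *
print(shift([491,-240,24],np.radians(4.8)))"
```

```text
(array([-0.024,  0.019,  0.686]), array([-0.   , -0.   ,  0.003]))
```

```bash
python3 -m handwheel '[[[-0.024,0.019,0.1,0,0,0],[-0.024,0.019,0.25,0,0,0],[-0.024,0.019,0.4,0,0,0],[-0.024,0.019,0.5,0,0,0],[-0.024,0.019,0.58,0,0,0],[-0.024,0.019,0.64,0,0,0],[-0.024,0.019,0.686,0,0,0],[-0.024,0.019,0.686,0,0,0]]]'; python3 -c "
from h import *
im=grab_frame('wrist'); im2=grab_frame('scene'); a=np.hstack([im[150:350,150:490],cv2.resize(im2[170:370,140:340],None,fx=2,fy=2)[:200*2][:400][::1][:, :][100:300]]); cv2.imwrite('pics/g1.png',a[:,:,::-1])
print(shift([491,-240,24],np.radians(4.8)))"
```

```text
clock: 3.82
tcp_pos: [490.8, -239.4, 23.4]
orientation: [0.675, 0.738, 0.0, -0.001]
ft_force: [-0.7, 0.1, 0.3]
finger_gap: 1.002
(array([ 0.001, -0.001,  0.001]), array([0.001, 0.   , 0.004]))
```

View pics/g1.png

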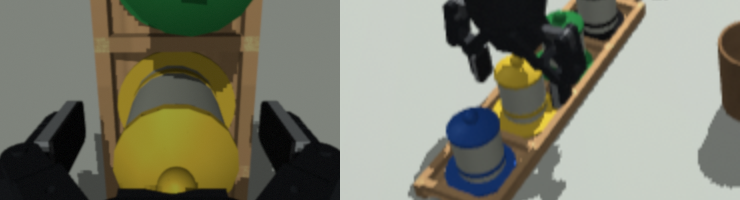

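```bash
python3 -c "
from h import *
print(proj(cam('wrist'),[490.8,-239.4,84]))"; python3 -m handwheel '[[[0,0,0,0,0,0],[0,0,0,0,0,0],[0,0,0,0,0,0],[0,0,0,0,0,0],[0,0,0,0,0,0],[0,0,0,0,0,0]]]' -1 45; python3 -m handwheel '[[[0,0,-0.03,0,0,0],[0,0,-0.1,0,0,0],[0,0,-0.2,0,0,0],[0,0,-0.36,0,0,0],[0,0,-0.36,0,0,0]]]'; python3 -c "
from h import *
print(shift([519.5,258,130],np.radians(-4.7)))"
```

```text
[321.32198141 333.24947641]
clock: 4.68
tcp_pos: [491.4, -240.6, 24.8]
orientation: [0.676, 0.737, 0.0, 0.001]
ft_force: [0.1, 0.6, 6.1]
finger_gap: 0.521
clock: 5.3
tcp_pos: [492.7, -241.5, 135.2]
orientation: [0.676, 0.737, 0.001, 0.003]
ft_force: [0.9, 0.6, -1.1]
finger_gap: 0.524
(array([1.651, 0.234, 0.013]), array([0.006, 0.003, 0.162]))
```

```bash
python3 -m handwheel '[[[0.04,0.01,0,0,0,0.02],[0.13,0.03,0,0,0,0.04],[0.25,0.05,0,0,0,0.06],[0.37,0.08,0,0,0,0.08],[0.49,0.1,0,0,0,0.1],[0.61,0.12,0,0,0,0.12],[0.73,0.14,0,0,0,0.14],[0.85,0.14,0,0,0,0.16],[0.95,0.14,0,0,0,0.16],[1,0.15,0,0,0,0.16]]]'; python3 -c "
from h import *
print(shift([519.5,258,130],np.radians(-4.7)))"
```

```text
clock: 6.55
tcp_pos: [507.3, 65.1, 130.4]
orientation: [0.734, 0.679, -0.002, -0.001]
ft_force: [1.1, 0.6, -1.4]
finger_gap: 0.522
(array([ 0.644, -0.009,  0.001]), array([-0.004,  0.   ,  0.005]))
```

```bash
python3 -m handwheel '[[[0.05,0,0,0,0,0],[0.17,0,0,0,0,0],[0.3,-0.005,0,0,0,0],[0.43,-0.005,0,0,0,0],[0.54,-0.007,0,0,0,0],[0.61,-0.009,0,0,0,0],[0.635,-0.009,0,0,0,0],[0.635,-0.009,0,0,0,0]]]'; python3 -c "
from h import *
print(shift([519.5,256,21],np.radians(-4.7)))
cm=cam('wrist'); im=grab_frame('wrist'); cv2.imwrite('pics/p1.png',im[:,:,::-1])
R0=np.array([500,33.]); d=np.array([.079,.997])
for k in range(4):
    c=R0+d*(71+78*k); n=np.array([d[1],-d[0]])
    print(k,c.round(1),[proj(cm,[*(c+a*d*35+b*n*35),8]).round(0).tolist() for a,b in ((1,-1),(1,1),(-1,-1),(-1,1))])
"
```

```text
clock: 7.55
tcp_pos: [522.0, 251.7, 131.9]
orientation: [0.735, 0.678, -0.0, 0.0]
ft_force: [-1.1, 0.2, -0.6]
finger_gap: 0.523
(array([ 0.014, -0.009,  0.37 ]), array([-0.   ,  0.001,  0.001]))
0 [505.6 103.8] [[284.0, 301.0], [351.0, 301.0], [287.0, 356.0], [350.0, 356.0]]
1 [511.8 181.6] [[281.0, 232.0], [353.0, 232.0], [284.0, 295.0], [351.0, 295.0]]
2 [517.9 259.3] [[278.0, 151.0], [356.0, 151.0], [281.0, 224.0], [354.0, 224.0]]
3 [524.1 337.1] [[274.0, 55.0], [359.0, 55.0], [277.0, 142.0], [356.0, 142.0]]
```

View pics/p1.png

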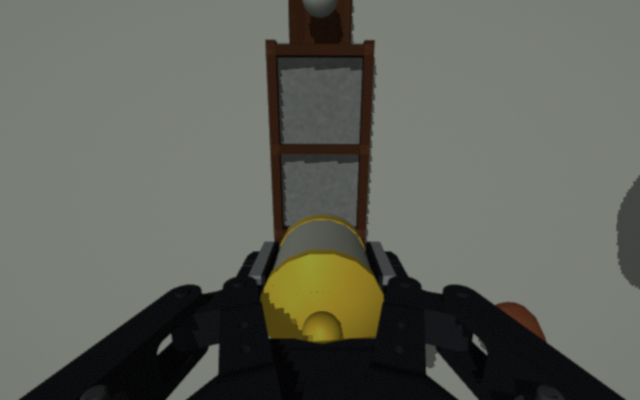

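The held yellow jar is at (322,280) over the third pocket. The fourth pocket spans cols 279–363, rows 57–143, about 3.5 mm further in +x than my model, so I'm correcting the targets. Lowering now.

```bash
python3 -m handwheel '[[[0.014,-0.002,0.05,0,0,0],[0.014,-0.002,0.14,0,0,0],[0.014,-0.002,0.23,0,0,0],[0.014,-0.002,0.3,0,0,0],[0.014,-0.002,0.345,0,0,0],[0.014,-0.002,0.36,0,0,0],[0.014,-0.002,0.367,0,0,0],[0.014,-0.002,0.367,0,0,0]]]'
```

```text
clock: 8.6
tcp_pos: [522.0, 257.0, 22.4]
orientation: [0.735, 0.678, 0.0, 0.0]
ft_force: [0.4, 0.5, -0.8]
finger_gap: 0.526
```

Release, rise and check.

```bash
python3 -m handwheel '[[[0,0,0.002,0,0,0],[0,0,0.002,0,0,0],[0,0,0,0,0,0],[0,0,0,0,0,0],[0,0,0,0,0,0]]]' 1; python3 -m handwheel '[[[0,0,-0.1,0,0,0],[0,0,-0.25,0,0,0],[0,0,-0.4,0,0,0],[-0.2,0,-0.5,0,0,0],[-0.4,0,-0.5,0,0,0],[-0.4,0,-0.5,0,0,0]]]';  python3 -c "
from h import *
cm=cam('wrist'); im=grab_frame('wrist'); cv2.imwrite('pics/p2.png',im[:,:,::-1]); np.savez('p2.npz',K=cm[0],M=cm[1],p=cm[2])
print(proj(cm,[521.5,258,84]),proj(cm,[521.5,258,85-21]))
print(shift([486,-165,172],np.radians(4.8)))"
```

```text
clock: 9.22
tcp_pos: [521.7, 256.8, 22.0]
orientation: [0.735, 0.678, 0.0, 0.0]
ft_force: [0.1, -0.4, -0.3]
finger_gap: 0.994
clock: 9.98
tcp_pos: [511.3, 131.1, 172.9]
orientation: [0.738, 0.675, -0.0, 0.001]
ft_force: [0.4, 1.2, 0.3]
finger_gap: 0.999
[320.34558229  34.06061163] [320.46078811  41.12423347]
(array([-1.001,  0.   ,  0.002]), array([ 0.   ,  0.   , -0.162]))
```

View pics/p2.png

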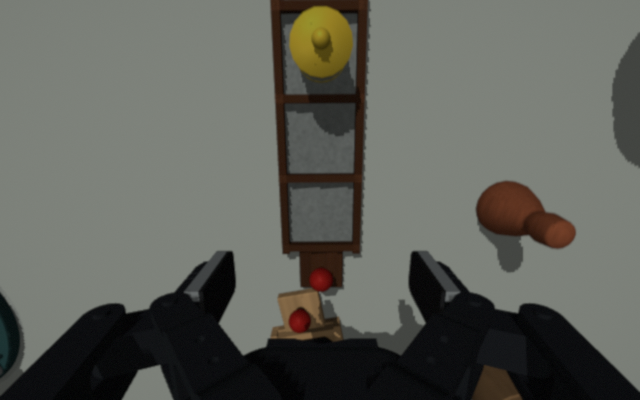

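Yellow stands in the third pocket, with its knob at (321,37) against a predicted (320,34). Now green.

```bash
python3 -m handwheel '[[[-0.1,0,0,0,0,-0.02],[-0.25,0,0,0,0,-0.06],[-0.42,0,0,0,0,-0.1],[-0.6,0,0,0,0,-0.14],[-0.78,0,0,0,0,-0.162],[-0.93,0,0,0,0,-0.162],[-0.98,0,0,0,0,-0.162],[-0.99,0,0,0,0,-0.162],[-0.99,0,0,0,0,-0.162]]]';  python3 -c "
from h import *
cm=cam('wrist'); im=grab_frame('wrist'); cv2.imwrite('pics/w3.png',im[:,:,::-1])
print(shift([486,-165,24],np.radians(4.8)), proj(cm,[486,-165,84]),proj(cm,[479,-89,84]))"
```

```text
clock: 11.15
tcp_pos: [488.8, -156.7, 171.6]
orientation: [0.674, 0.739, 0.0, -0.001]
ft_force: [-0.2, 0.6, 0.9]
finger_gap: 0.999
(array([-0.028, -0.012,  0.492]), array([-0.   , -0.001,  0.009])) [317.62886035 217.19792322] [317.33396573 121.56677995]
```

View pics/w3.png

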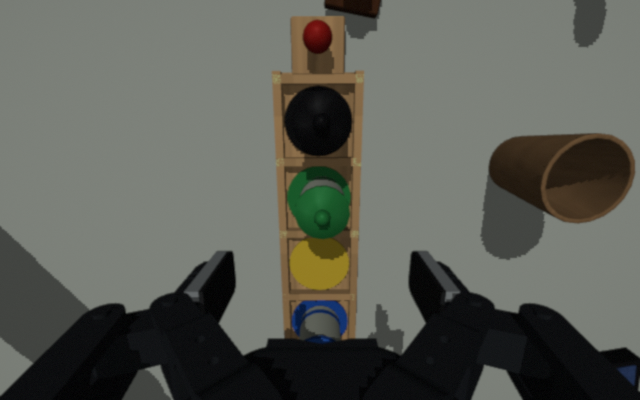

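Green's knob is at (322,219) and black's at (321,120), both within 3 mm of my estimates. Descending on green.

```bash
python3 -m handwheel '[[[-0.031,-0.004,0.08,0,0,0],[-0.031,-0.004,0.2,0,0,0],[-0.031,-0.004,0.32,0,0,0],[-0.031,-0.004,0.41,0,0,0],[-0.031,-0.004,0.47,0,0,0],[-0.031,-0.004,0.492,0,0,0],[-0.031,-0.004,0.492,0,0,0]]]'; python3 -m handwheel '[[[0,0,0,0,0,0],[0,0,0,0,0,0],[0,0,0,0,0,0],[0,0,0,0,0,0],[0,0,0,0,0,0],[0,0,0,0,0,0]]]' -1 45; python3 -m handwheel '[[[0,0,-0.03,0,0,0],[0,0,-0.1,0,0,0],[0,0,-0.2,0,0,0],[0,0,-0.36,0,0,0],[0,0,-0.36,0,0,0],[0,0,-0.36,0,0,0]]]'; python3 -c "
from h import *
print(shift([515.3,180,130],np.radians(-4.7)))"
```

```text
clock: 12.08
tcp_pos: [488.2, -167.2, 24.2]
orientation: [0.674, 0.739, 0.0, -0.0]
ft_force: [0.4, -0.5, -0.8]
finger_gap: 0.997
clock: 12.82
tcp_pos: [488.6, -168.3, 25.1]
orientation: [0.675, 0.738, 0.001, 0.001]
ft_force: [0.7, 0.9, 6.2]
finger_gap: 0.528
clock: 13.58
tcp_pos: [487.4, -167.7, 132.2]
orientation: [0.675, 0.738, 0.0, -0.0]
ft_force: [-0.6, -0.2, -1.9]
finger_gap: 0.526
(array([1.146, 0.197, 0.008]), array([-0.001, -0.   ,  0.164]))
```

```bash
python3 -m handwheel '[[[0.04,0.01,0,0,0,0.02],[0.13,0.03,0,0,0,0.04],[0.26,0.05,0,0,0,0.06],[0.4,0.08,0,0,0,0.08],[0.54,0.1,0,0,0,0.1],[0.68,0.12,0,0,0,0.12],[0.82,0.14,0,0,0,0.14],[0.93,0.16,0,0,0,0.163],[0.98,0.19,0,0,0,0.163],[1,0.196,0,0,0,0.163]]]'; python3 -m handwheel '[[[0.05,0,0,0,0,0],[0.11,0,0,0,0,0],[0.145,0,0,0,0,0],[0.145,0,0,0,0,0],[0.145,0,0,0,0,0]]]'; python3 -c "
from h import *
print(shift([515.3,180,22],np.radians(-4.7)))"
```

```text
clock: 14.82
tcp_pos: [520.0, 136.5, 131.7]
orientation: [0.735, 0.678, -0.0, 0.0]
ft_force: [0.4, -0.4, -1.1]
finger_gap: 0.523
clock: 15.45
tcp_pos: [523.0, 178.6, 132.3]
orientation: [0.735, 0.678, -0.0, 0.0]
ft_force: [0.4, 0.2, -0.9]
finger_gap: 0.525
(array([ 0.003, -0.026,  0.368]), array([-0.   ,  0.001,  0.   ]))
```

```bash
python3 -m handwheel '[[[0.003,-0.013,0.03,0,0,0],[0.003,-0.026,0.12,0,0,0],[0.003,-0.026,0.22,0,0,0],[0.003,-0.026,0.3,0,0,0],[0.003,-0.026,0.345,0,0,0],[0.003,-0.026,0.36,0,0,0],[0.003,-0.026,0.367,0,0,0],[0.003,-0.026,0.367,0,0,0]]]';python3 -m handwheel '[[[0,0,0.002,0,0,0],[0,0,0.002,0,0,0],[0,0,0,0,0,0],[0,0,0,0,0,0],[0,0,0,0,0,0]]]' 1; python3 -m handwheel '[[[0,0,-0.1,0,0,0],[0,0,-0.25,0,0,0],[0,0,-0.4,0,0,0],[-0.2,0,-0.5,0,0,0],[-0.3,0,-0.5,0,0,0],[-0.4,0,-0.5,0,0,0]]]';  python3 -c "
from h import *
cm=cam('wrist'); im=grab_frame('wrist'); cv2.imwrite('pics/p3.png',im[:,:,::-1])
print(proj(cm,[515.3,180,84]),proj(cm,[521.5,258,84]))
print(shift([482,-88,172],np.radians(4.8)))"
```

```text
clock: 16.45
tcp_pos: [515.9, 180.8, 22.7]
orientation: [0.735, 0.678, 0.001, 0.0]
ft_force: [-0.2, -0.9, -1.5]
finger_gap: 0.524
clock: 17.08
tcp_pos: [515.5, 180.8, 22.3]
orientation: [0.735, 0.678, 0.0, 0.0]
ft_force: [-0.1, -0.8, 0.4]
finger_gap: 1.001
clock: 17.82
tcp_pos: [505.7, 59.7, 173.0]
orientation: [0.735, 0.678, 0.001, 0.0]
ft_force: [-0.7, -0.7, 0.4]
finger_gap: 1.0
[321.6208994  44.9834013] [321.30685703 -91.26895719]
(array([-0.481, -0.034,  0.005]), array([ 0.001,  0.002, -0.164]))
```

View pics/p3.png

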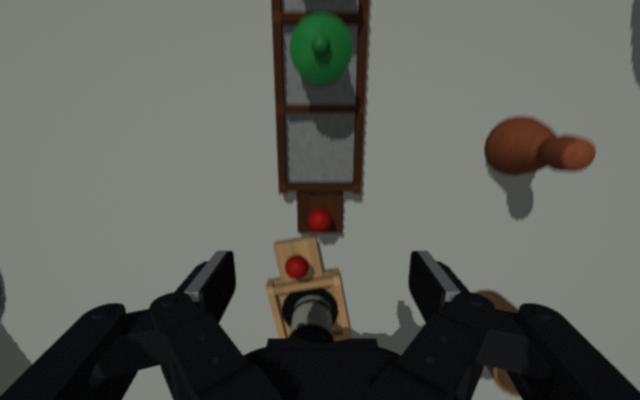

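Green is in the second pocket, with its knob at (321,44) against a predicted (322,45). Now black.

```bash
python3 -m handwheel '[[[-0.08,-0.01,0,0,0,-0.04],[-0.2,-0.02,0,0,0,-0.09],[-0.32,-0.034,0,0,0,-0.13],[-0.43,-0.034,0,0,0,-0.164],[-0.475,-0.034,0,0,0,-0.164],[-0.475,-0.034,0,0,0,-0.164],[-0.475,-0.034,0,0,0,-0.164]]]';  python3 -c "
from h import *
print(shift([481.5,-88,24],np.radians(4.8)))"
```

```text
clock: 18.75
tcp_pos: [484.3, -78.5, 172.0]
orientation: [0.674, 0.739, 0.0, -0.0]
ft_force: [0.1, -0.8, 0.7]
finger_gap: 1.004
(array([-0.031, -0.012,  0.493]), array([-0.   , -0.001,  0.008]))
```

```bash
python3 -m handwheel '[[[-0.031,-0.01,0.08,0,0,0],[-0.031,-0.01,0.2,0,0,0],[-0.031,-0.01,0.32,0,0,0],[-0.031,-0.01,0.41,0,0,0],[-0.031,-0.01,0.47,0,0,0],[-0.031,-0.01,0.493,0,0,0],[-0.031,-0.01,0.493,0,0,0]]]'; python3 -m handwheel '[[[0,0,0,0,0,0],[0,0,0,0,0,0],[0,0,0,0,0,0],[0,0,0,0,0,0],[0,0,0,0,0,0],[0,0,0,0,0,0]]]' -1 45; python3 -m handwheel '[[[0,0,-0.03,0,0,0],[0,0,-0.1,0,0,0],[0,0,-0.2,0,0,0],[0,0,-0.36,0,0,0],[0,0,-0.36,0,0,0],[0,0,-0.36,0,0,0]]]'; python3 -c "
from h import *
print(shift([509,102.5,130],np.radians(-4.7)))"
```

```text
clock: 19.62
tcp_pos: [482.1, -88.8, 24.1]
orientation: [0.674, 0.739, 0.0, -0.0]
ft_force: [0.1, -0.7, -0.5]
finger_gap: 1.001
clock: 20.38
tcp_pos: [482.3, -89.6, 25.1]
orientation: [0.674, 0.738, 0.001, 0.0]
ft_force: [-0.7, 0.7, 5.8]
finger_gap: 0.53
clock: 21.12
tcp_pos: [481.3, -89.1, 132.1]
orientation: [0.674, 0.739, -0.0, -0.0]
ft_force: [-0.4, 0.3, -1.2]
finger_gap: 0.527
(array([0.628, 0.15 , 0.007]), array([-0.001, -0.   ,  0.165]))
```

```bash
python3 -m handwheel '[[[0.04,0.01,0,0,0,0.03],[0.13,0.04,0,0,0,0.06],[0.26,0.07,0,0,0,0.1],[0.4,0.1,0,0,0,0.13],[0.53,0.13,0,0,0,0.165],[0.6,0.15,0,0,0,0.165],[0.628,0.15,0,0,0,0.165],[0.628,0.15,0,0,0,0.165],[0.628,0.15,0,0,0,0.165]]]'; python3 -c "
from h import *
print(shift([509,102.5,22],np.radians(-4.7)))"
```

```text
clock: 22.25
tcp_pos: [509.1, 100.4, 132.1]
orientation: [0.736, 0.677, -0.001, 0.0]
ft_force: [0.2, -0.9, -1.5]
finger_gap: 0.524
(array([ 0.007, -0.001,  0.367]), array([-0.001,  0.001, -0.002]))
```

```bash
python3 -m handwheel '[[[0.006,0,0.03,0,0,0],[0.006,0,0.12,0,0,0],[0.006,0,0.22,0,0,0],[0.006,0,0.3,0,0,0],[0.006,0,0.345,0,0,0],[0.006,0,0.36,0,0,0],[0.006,0,0.367,0,0,0],[0.006,0,0.367,0,0,0]]]';python3 -m handwheel '[[[0,0,0.002,0,0,0],[0,0,0.002,0,0,0],[0,0,0,0,0,0],[0,0,0,0,0,0],[0,0,0,0,0,0]]]' 1; python3 -m handwheel '[[[0,0,-0.1,0,0,0],[0,0,-0.25,0,0,0],[0,0,-0.4,0,0,0],[-0.2,0,-0.5,0,0,0],[-0.38,0,-0.5,0,0,0],[-0.55,0,-0.5,0,0,-0.1],[-0.7,0,-0.5,0,0,-0.162],[-0.7,0,-0.5,0,0,-0.162]]]';  python3 -c "
from h import *
print(shift([502,-319,172],np.radians(4.8)))"
```

```text
clock: 23.25
tcp_pos: [510.3, 103.9, 22.7]
orientation: [0.736, 0.677, 0.0, 0.0]
ft_force: [0.2, 0.5, -1.6]
finger_gap: 0.523
clock: 23.88
tcp_pos: [509.9, 103.9, 22.3]
orientation: [0.736, 0.678, 0.0, 0.0]
ft_force: [0.3, -0.6, 0.0]
finger_gap: 0.999
clock: 24.88
tcp_pos: [491.7, -110.1, 172.8]
orientation: [0.679, 0.735, -0.0, 0.001]
ft_force: [-0.4, -0.2, 0.2]
finger_gap: 0.997
(array([-0.697, -0.021,  0.004]), array([ 0.001,  0.002, -0.004]))
```

```bash
python3 -m handwheel '[[[-0.1,-0.01,0,0,0,0],[-0.26,-0.02,0,0,0,0],[-0.42,-0.021,0,0,0,0],[-0.58,-0.021,0,0,0,0],[-0.67,-0.021,0,0,0,0],[-0.68,-0.021,0,0,0,0],[-0.68,-0.021,0,0,0,0],[-0.68,-0.021,0,0,0,0]]]';  python3 -c "
from h import *
cm=cam('wrist'); im=grab_frame('wrist'); cv2.imwrite('pics/w4.png',im[:,:,::-1])
print(shift([502,-319,24],np.radians(4.8)), proj(cm,[502,-319,84]))"
```

```text
clock: 25.88
tcp_pos: [504.4, -306.7, 171.8]
orientation: [0.674, 0.738, 0.0, -0.001]
ft_force: [0.2, 0.9, -0.1]
finger_gap: 0.995
(array([-0.04 , -0.012,  0.493]), array([-0.   , -0.001,  0.006])) [317.75259925 221.73345465]
```

View pics/w4.png

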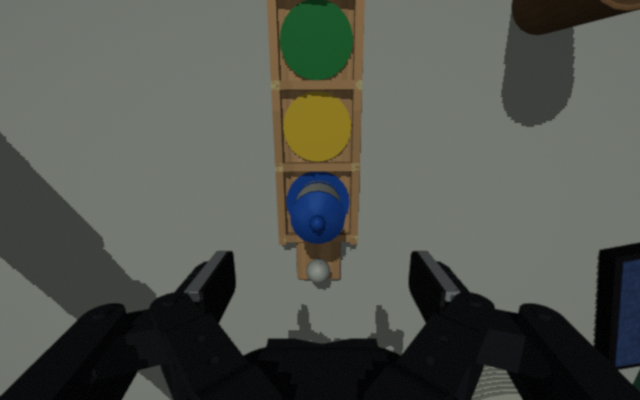

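Blue's knob is at (318,224) against a predicted (318,222). Grasping blue.

```bash
python3 -m handwheel '[[[-0.043,-0.012,0.08,0,0,0],[-0.043,-0.012,0.2,0,0,0],[-0.043,-0.012,0.32,0,0,0],[-0.043,-0.012,0.41,0,0,0],[-0.043,-0.012,0.47,0,0,0],[-0.043,-0.012,0.493,0,0,0],[-0.043,-0.012,0.493,0,0,0]]]'; python3 -m handwheel '[[[0,0,0,0,0,0],[0,0,0,0,0,0],[0,0,0,0,0,0],[0,0,0,0,0,0],[0,0,0,0,0,0],[0,0,0,0,0,0]]]' -1 45; python3 -m handwheel '[[[0,0,-0.03,0,0,0],[0,0,-0.1,0,0,0],[0,0,-0.2,0,0,0],[0,0,-0.36,0,0,0],[0,0,-0.36,0,0,0],[0,0,-0.36,0,0,0]]]'; python3 -c "
from h import *
print(shift([527.7,336,130],np.radians(-4.7)))"
```

```text
clock: 26.8
tcp_pos: [502.0, -322.3, 24.5]
orientation: [0.675, 0.737, 0.0, 0.0]
ft_force: [-0.4, 0.1, -0.7]
finger_gap: 1.003
clock: 27.55
tcp_pos: [502.1, -322.7, 25.3]
orientation: [0.676, 0.737, 0.0, 0.001]
ft_force: [-0.9, 1.1, 5.9]
finger_gap: 0.53
clock: 28.3
tcp_pos: [501.4, -321.6, 132.1]
orientation: [0.675, 0.738, 0.0, -0.0]
ft_force: [0.1, 1.4, -0.4]
finger_gap: 0.531
(array([2.176, 0.28 , 0.009]), array([-0.   , -0.001,  0.162]))
```

```bash
python3 -m handwheel '[[[0.04,0.01,0,0,0,0.02],[0.13,0.03,0,0,0,0.04],[0.25,0.05,0,0,0,0.06],[0.38,0.07,0,0,0,0.08],[0.51,0.09,0,0,0,0.1],[0.64,0.11,0,0,0,0.12],[0.77,0.12,0,0,0,0.14],[0.89,0.13,0,0,0,0.162],[0.96,0.14,0,0,0,0.162],[1,0.15,0,0,0,0.162]]]'; python3 -c "
from h import *
print(shift([527.7,336,130],np.radians(-4.7)))"
```

```text
clock: 29.55
tcp_pos: [519.2, -17.2, 131.2]
orientation: [0.735, 0.678, -0.001, -0.001]
ft_force: [0.4, 0.3, -2.0]
finger_gap: 0.528
(array([ 1.176, -0.066,  0.004]), array([-0.003, -0.   ,  0.002]))
```

```bash
python3 -m handwheel '[[[0.04,-0.01,0,0,0,0],[0.13,-0.02,0,0,0,0],[0.25,-0.03,0,0,0,0],[0.38,-0.04,0,0,0,0],[0.51,-0.05,0,0,0,0],[0.64,-0.06,0,0,0,0],[0.77,-0.066,0,0,0,0],[0.89,-0.066,0,0,0,0],[0.96,-0.066,0,0,0,0],[1,-0.066,0,0,0,0]]]'; python3 -m handwheel '[[[0.05,0,0,0,0,0],[0.12,0,0,0,0,0],[0.165,0,0,0,0,0],[0.165,0,0,0,0,0],[0.165,0,0,0,0,0]]]'; python3 -c "
from h import *
print(shift([527.7,336,22],np.radians(-4.7)))"
```

```text
clock: 30.8
tcp_pos: [525.1, 281.4, 132.1]
orientation: [0.736, 0.678, -0.0, 0.0]
ft_force: [-0.4, -0.4, -1.6]
finger_gap: 0.527
clock: 31.42
tcp_pos: [529.1, 329.5, 132.3]
orientation: [0.736, 0.677, -0.0, 0.0]
ft_force: [0.7, 0.2, -1.7]
finger_gap: 0.526
(array([ 0.022, -0.007,  0.368]), array([-0.   ,  0.001, -0.001]))
```

```bash
python3 -m handwheel '[[[0.02,-0.006,0.03,0,0,0],[0.02,-0.006,0.12,0,0,0],[0.02,-0.006,0.22,0,0,0],[0.02,-0.006,0.3,0,0,0],[0.02,-0.006,0.345,0,0,0],[0.02,-0.006,0.36,0,0,0],[0.02,-0.006,0.367,0,0,0],[0.02,-0.006,0.367,0,0,0]]]';python3 -m handwheel '[[[0,0,0.002,0,0,0],[0,0,0.002,0,0,0],[0,0,0,0,0,0],[0,0,0,0,0,0],[0,0,0,0,0,0]]]' 1; python3 -m handwheel '[[[0,0,-0.1,0,0,0],[0,0,-0.25,0,0,0],[0,0,-0.4,0,0,0],[-0.2,0,-0.55,0,0,0],[-0.35,0,-0.65,0,0,0],[-0.5,0,-0.75,0,0,0],[-0.6,0,-0.75,0,0,0],[-0.6,0,-0.75,0,0,0]]]';  python3 -c "
from h import *
cm=cam('wrist'); im=grab_frame('wrist'); cv2.imwrite('pics/f1.png',im[:,:,::-1]); s=grab_frame('scene'); cv2.imwrite('pics/f2.png',cv2.resize(s[100:260,220:440],None,fx=3,fy=3)[:,:,::-1])
for p in [(509,102.5),(515.3,180),(521.5,258),(527.7,336)]: print(proj(cm,[*p,83]).round(),proj(cam('scene'),[*p,83]).round())"
```

```text
clock: 32.42
tcp_pos: [528.4, 336.7, 22.9]
orientation: [0.736, 0.677, 0.001, 0.0]
ft_force: [-1.0, 0.2, -1.4]
finger_gap: 0.53
clock: 33.05
tcp_pos: [527.9, 336.5, 22.3]
orientation: [0.736, 0.677, 0.0, -0.0]
ft_force: [0.1, 0.0, -0.2]
finger_gap: 1.002
clock: 34.05
tcp_pos: [512.8, 154.1, 248.0]
orientation: [0.737, 0.675, 0.0, -0.0]
ft_force: [-0.5, 0.6, -0.2]
finger_gap: 0.997
[323. 232.] [317. 169.]
[322. 162.] [333. 156.]
[322.  82.] [347. 144.]
[321. -11.] [360. 134.]
```

View pics/f1.png

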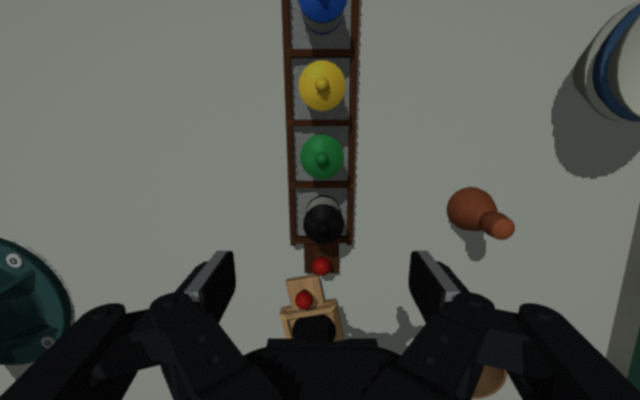

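View pics/f2.png

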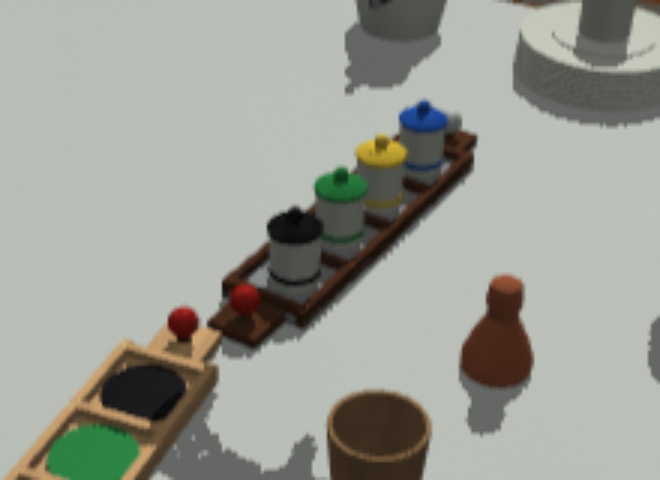

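All four jars stand upright, in order from the red knob: black, green, yellow, blue. The lid knobs sit within about 5 mm of the pocket targets, the cup and figurine look untouched, and the gripper is clear.

```bash
python3 -c "
from cell import *
print(finish_job(), observe()['clock'])"
```

```text
the job is handed in; nothing more can be done
the job is handed in; nothing more can be done
```

All four jars are in the display rack, in the order black, green, yellow, blue counted from the red knob, matching the carrying rack. I handed the job in at about 34 s on the robot's clock, and the hand-in reported no verdict.

- **Final pictures:** the last wrist and scene views show every jar upright and released. The wrist view put the black, green and yellow lid knobs within 3–4 pixels (about 5 mm) of their pocket targets.
- **Blue jar:** its lid knob fell outside the last wrist picture. I checked it only in the scene view, where it looks upright in the fourth pocket, and by the arm's position at release, which was within 1 mm of its target.
- **Cup and figurine:** the arm never went near them and they look unmoved, but I did not measure their positions.
- **Disagreements:** my first estimate of the display rack was about 3.5 mm off across the row, and I corrected it before placing the first jar. No check failed.

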